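# Balance a drained print mast into its curing station

## Task

Pick up the carrier by its black grip block and, by moving and tilting the carrier alone, bring the leaning mast with its uncured print upright without letting it flop over to the other side, and keep it balanced in the air, away from the station and touching nothing, for a good four seconds. Then bring it, still upright, in between the two retaining arms of the curing station, set the carrier down flat on the table without a bump so that the arms keep the mast standing, and let go. Never touch the mast or the print with the gripper or arm, and leave the two bottles where they stand.

Things in the scene. Friction and masses are not known exactly. Their poses are not given: they have to be found in the camera images.
- carrier: Steel foot 310 long (x -140 to +170), 100 wide (y), 8 thick, 0.50 kg. On its centre line: a black upright grip block at the origin, a dark counterweight (45 by 85, top z 40) at x -112, the mast's hinge at x +140, z 45. Origin: underside of the foot, under the block; x from block to mast, z up. With the mast on, its centre of mass is close to the block.
- grip (a point): Middle of the carrier's black grip block, 55 above the foot's underside, axes of the carrier. The block is 60 long (x), 28 wide (y) and reaches from z 8 to z 75 of the carrier; grip it from above across its width (along y). Carry with the foot about 80 above the table: loose things up to 45 high lie about on it.
- mast: Mast on the carrier's hinge: steel stem 14 in diameter; 80 square, 8 thick aluminium plate 170 above the hinge; grey waisted print on top. Origin on the hinge, z along the stem, x along the hinge axis (as the carrier's x). Turns only about x, +-0.35 rad from square to the foot, to stops; it starts on the stop at +0.35, leaning to the carrier's -y side.
- hinge (a point): Hinge, fixed to the carrier (axes of the carrier). It holds a centring spring, 0.33 N m/rad, relaxed when the mast is square to the foot, and an oil damper, 0.08 N m s/rad, no dry friction. The spring is weaker than gravity: alone, the mast falls slowly (time constant about 0.6 s) to a stop. Tilting the foot about x some 0.2 rad against the lean takes the mast off its stop.
- print_top (a point): Top of the print (up to 68 wide, 90 high), 274 above the hinge, axes of the mast. Mast, plate and print together: nominal 0.25 kg (really up to 15 percent more or less), centre of mass 199 above the hinge, moment of inertia about the hinge 0.0105 kg m2.
- stem (a point): Point on the stem's axis 125 above the hinge: at the height of the station's arms when the carrier stands on the table. Axes of the mast. Once set down, the mast may come to lean lightly on one of the arms.
- station: Fixed curing station: white lamp post (front face at x +105, 150 wide, 195 high) on a 20 high, 200 wide base that begins at x +95, with two level steel arms of 10 diameter sticking out towards the robot side by side. Origin on the table under the gap point; x from the gap to the post, y left, z up.
- gap (a point): Gap point midway between the two arms, 170 above the table, axes of the station. Arm centre lines lie at y +22 and -22 (34 clear), straight from the post to x -40, then flaring to y +-50 at x -75. The stem enters from the -x end; set down with the stem near this point.
- resin_bottle: Black resin bottle, 72 across, 190 high, standing; origin under its centre.
- solvent_bottle: White bottle, 60 across, 160 high, standing; origin under its centre.

How it is judged:
On the way, in this order (a step that is already met when the one before it is completed fails the run):
1. the carrier is held in the air, away from the station, and the mast stays upright within 0.12 rad, touching nothing, for 3 s (height (world z) of carrier above 0.025 m and angle between stem's own z axis and vertical below 0.12 rad and contact force between mast and anything else below 0.5 N and horizontal distance between mast and gap above 0.12 m), for 3 s.
2. the stem comes in between the arms upright (within 0.15 rad) while the carrier is still above the table (height (world z) of carrier above 0.015 m and angle between stem's own z axis and vertical below 0.15 rad and x of mast in the frame of gap above -0.04 m and y of mast in the frame of gap between -0.03 and 0.03 m), for 0.1 s.
At the end, for the whole second after the job is handed in: The carrier stands flat on the table (within 12 mm and 0.06 rad), released and at rest, with the stem between the straight parts of the two arms and the mast upright within 0.2 rad; it may lean lightly on an arm (height (world z) of carrier below 0.012 m and angle between carrier's own z axis and vertical below 0.06 rad and x of stem in the frame of gap between -0.04 and 0.08 m and y of stem in the frame of gap between -0.025 and 0.025 m and angle between stem's own z axis and vertical below 0.2 rad and linear speed of carrier below 0.03 m/s); the robot touches nothing.
It fails at once if the gripper or arm touches the mast or print (contact force between mast and the fingers above 0.5 N or contact force between mast and the arm above 0.5 N).
It fails at once if the mast flops over to the other side (y of stem in the frame of carrier above 0.036 m).
It fails at once if the mast is brought to the arms leaning (more than 0.22 rad within 100 mm of the gap) (horizontal distance between mast and gap below 0.1 m and angle between stem's own z axis and vertical above 0.22 rad).
It fails at once if the carrier is dropped or slammed onto the table (over 0.3 m/s within 15 mm of it) (height (world z) of carrier below 0.015 m and linear speed of carrier above 0.3 m/s).
It fails at once if a bottle is knocked away or over (distance of any of resin_bottle, solvent_bottle from where it was at the start of the episode above 0.03 m or angle between any of resin_bottle, solvent_bottle's own z axis and vertical above 0.4 rad).
It also fails if it takes over 72 s, if anything falls off the work surface, if the arm or the gripper's body presses on something with over 40 N, if the wrist force passes 120 N, or if a joint passes its speed limit or range.

## Robot

A 7-joint arm with a two-finger parallel gripper is mounted at the origin on the work surface. World frame = base frame: x ahead of the robot, y to its left, z up, the work surface at z = 0. Lengths are in m, angles in rad, forces in N, time in s.
With the tool pointing down it reaches from about 0.425 to 0.875 m from the base axis. Payload 4.7 kg.
Tool frame: the origin (TCP) lies midway between the tips of the shut fingers; the grasp point (between the pads) lies 19 mm behind it; z points along the fingers, y is the line along which they close (so a half turn about z gives the same grasp; the last joint's range is limited). The gripper opens to 85 mm and grips with 20 to 120 N. Pads are 22 mm wide; open, the fingers measure 114 mm over their backs; the gripper's body (76 mm by 85 mm) begins 54 mm behind the grasp point. The pads swing forward as they close: fully open they stand 13 mm farther back than shut.
Start: joints at [-1.257, 0.321, -0.07, 1.45, 0.023, 1.371, -0.057], TCP at [0.192, 0.621, 0.231] pointing down, gripper open.
Joint ranges: [-2.86, 2.86], [-0.3, 2.09], [-1.38, 1.24], [0.06, 2.45], [-1.56, 4.7], [0.09, 2.05], [-2.69, 2.69]. Speed limits (rad/s): [2.57, 2.57, 3.14, 3.14, 3.14, 3.14, 3.14].

## Interface

Orientations are given as a rotation vector (axis times angle).
In Python, from bench import monitor, optics, env gives the robot as it stands.
- The arm moves only by the shell command python3 -m crank 'ROWS'. ROWS is JSON, a list of rows, each a list of 3 entries, a list of its own where there are three numbers: the finger opening in m, from 0 to 0.0854, then the shift along the tool's x, y, z in m, then the turn about the tool's z in rad. In form: [[claw, [dx, dy, dz], roll], ...]. A call has exactly 5 rows; each row is the pose to reach, as a shift and turn from the pose commanded when the call began, along the tool's axes at that moment; what a row does not reach only later rows make up. A row lasts 1/12 s, in which the tool goes at most 41.7 mm and 7.16 degrees, less where a joint would pass 70% of its speed; a pose out of reach is approached as far as the arm can. A call with a gripper value outside its range is refused whole. The fingers move at their own pace and stop on an object; the grip force is fixed at half the most. Time passes only in rows, so rows that repeat a pose let the fingers close, or fill a call up. It gives the time, the measured TCP pose, the force, the opening and the grip force at its end, in the units of the state.
- monitor.get_state(): the state, without advancing time (a new reading comes with each control period).
- optics.read_camera(name): name is "side" or "top"; returns a dict with "frame" (420x560x3 uint8, red, green, blue), "fx", "fy", "cx", "cy" (pixels), "camera_from_world" (4x4, takes a point from world to camera coordinates). Camera axes: x right, y down, z forward; pixel columns grow to the right and rows downward; lengths in m; the calibration is good to about 2 mm. A picture is of the moment at which its call begins. There is no depth.
- env.finish_job(): hands the job in; it is judged then, once.
The state is a dict: "time_s": time; "joint_pos": joint angles; "qd": joint speeds; "tau": joint torques, N m; "tcp_pos": TCP position; "ee_rot": TCP orientation; "wrist_force": force on the tool from outside, world axes, zero at the start; "wrist_torque": the same for the moment, N m; "opening": finger opening in m; "finger_force": force on a finger pad.
Only numpy, scipy, OpenCV 4.12 (cv2) and the standard library are available. Lean on these libraries where they do the work, as an engineer would, in place of code of your own. Each camera call takes 0.05 s, during which the arm holds its last target. There are 200 camera calls.

## Working session

There is one attempt and no reset: what is moved stays moved. The work goes in short steps, Python scripts to look and compute and a shell command to move; the robot and the scene stay as the last step left them, time stands still between calls to the robot, and variables do not carry over. Pictures are saved under pics/ and viewed, at most 10 in all, crops included, and the job is handed in when it is done.

```bash
ls; mkdir -p pics; python3 - <<'E'
from bench import monitor, optics, env
import cv2,numpy as np
for n in("side","top"):
    c=optics.read_camera(n); cv2.imwrite(f"pics/{n}0.png",cv2.resize(c["frame"][:,:,::-1],(800,600),interpolation=cv2.INTER_CUBIC))
    print(n,c["fx"],c["fy"],c["cx"],c["cy"]);print(np.round(c["camera_from_world"],4).tolist())
s=monitor.get_state();print({k:np.round(v,3).tolist() for k,v in s.items()})
E
```

```text
pics
side 493.6438117831154 493.6438117831154 283.2088843941648 205.6656664842176
[[0.8623, 0.5062, 0.0101, -0.4747], [0.3948, -0.6598, -0.6394, -0.1289], [-0.317, 0.5553, -0.7688, 1.7979], [0.0, 0.0, 0.0, 1.0]]
top 395.2699179344089 395.2699179344089 291.87610471206796 215.31350793944318
[[-0.0108, -0.9999, 0.0031, -0.0141], [-0.9731, 0.0098, -0.2302, 0.6072], [0.2302, -0.0055, -0.9731, 1.5561], [0.0, 0.0, 0.0, 1.0]]
{'time_s': 0.1, 'joint_pos': [-1.257, 0.322, -0.07, 1.452, 0.023, 1.371, -0.057], 'qd': [-0.0, -0.002, 0.001, -0.004, 0.0, 0.001, 0.0], 'tau': [-0.0, -49.488, -0.384, -31.521, 0.013, 0.007, -0.0], 'tcp_pos': [0.192, 0.621, 0.23], 'ee_rot': [-0.469, -3.106, 0.003], 'wrist_force': [0.366, -0.417, -0.004], 'wrist_torque': [-0.005, 0.037, -0.019], 'finger_force': 0.0, 'opening': 0.086}
```

View pics/top0.png

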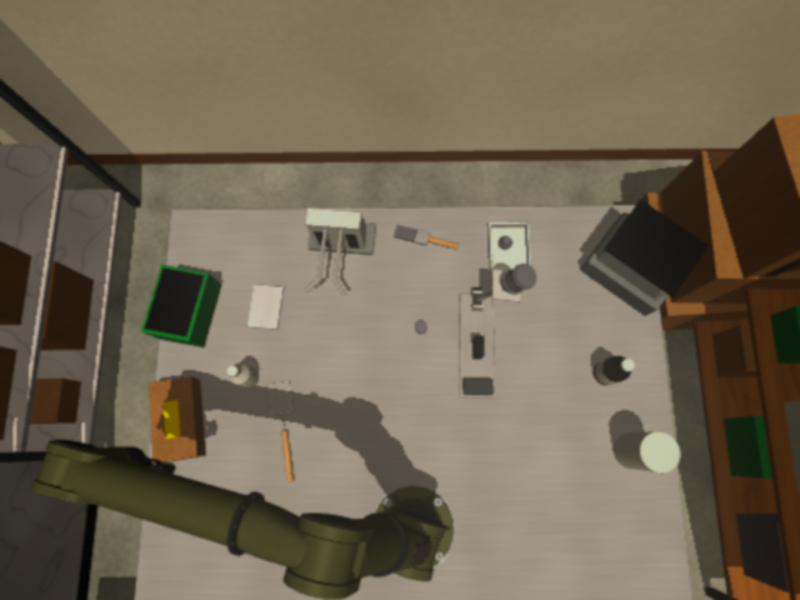

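View pics/side0.png

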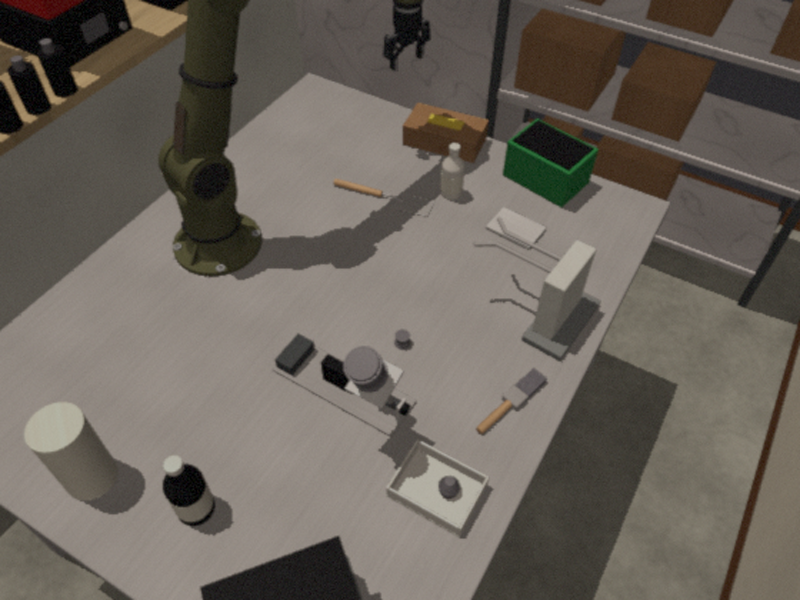

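```bash
cat > h.py <<'E'
import numpy as np, cv2
from bench import optics, monitor
from scipy.spatial.transform import Rotation as R
def cam(n):
    c=optics.read_camera(n); c["T"]=np.array(c["camera_from_world"]); return c
def ray(c,u,v,z):
    "pixel -> world point on plane z"
    d=c["T"][:3,:3].T@[(u-c["cx"])/c["fx"],(v-c["cy"])/c["fy"],1]; o=-c["T"][:3,:3].T@c["T"][:3,3]
    return o+d*(z-o[2])/d[2]
def proj(c,p):
    q=(c["T"]@np.append(p,1))[:3]; return np.array([c["fx"]*q[0]/q[2]+c["cx"],c["fy"]*q[1]/q[2]+c["cy"]])
E
python3 - <<'E'
from h import *
c=cam("top"); f=c["frame"][:,:,::-1]
a=cv2.resize(f[180:290,305:385],(400,550),interpolation=cv2.INTER_CUBIC)
b=cv2.resize(f[140:220,195:275],(400,400),interpolation=cv2.INTER_CUBIC)
o=np.zeros((550,800,3),np.uint8);o[:,:400]=a;o[:400,400:]=b
cv2.imwrite("pics/crop1.png",o)
E
```

```text
(no output)
```

View pics/crop1.png

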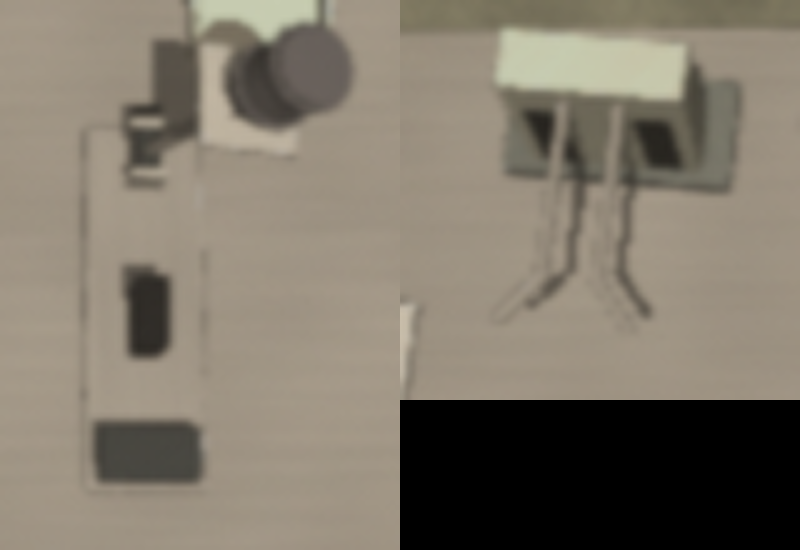

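```bash
python3 - <<'E'
from h import *
c=cam("top")
L=lambda u,v,z:ray(c,305+(u-2)/5,180+(v-2)/5,z)
S=lambda u,v,z:ray(c,195+(u-402)/5,140+(v-2)/5,z)
for n,p in dict(BL=L(83,490,.008),BR=L(203,487,.008),TL=L(85,128,.008),TR=L(200,130,.008),cwBL=L(95,482,.04),cwBR=L(202,482,.04),cwTL=L(95,422,.04),cwTR=L(200,422,.04),blockBL=L(128,356,.075),blockBR=L(170,356,.075),
 aL0=S(563,105,.17),aL1=S(545,265,.17),aL2=S(497,318,.17),aR0=S(615,105,.17),aR1=S(600,270,.17),aR2=S(632,325,.17),pL=S(497,87,.195),pR=S(688,100,.195),bL=S(505,173,.02),bR=S(730,190,.02),
 res=ray(c,608/1.4286,378/1.4286,0),sol=ray(c,245/1.4286,378/1.4286,0)).items(): print(n,p.round(4))
E
```

```text
BL [ 0.3565 -0.139   0.008 ]
BR [ 0.3579 -0.2381  0.008 ]
TL [ 0.6653 -0.1493  0.008 ]
TR [ 0.6625 -0.2483  0.008 ]
cwBL [ 0.3604 -0.1464  0.04  ]
cwBR [ 0.3595 -0.2331  0.04  ]
cwTL [ 0.4089 -0.1478  0.04  ]
cwTR [ 0.408  -0.2335  0.04  ]
blockBL [ 0.4578 -0.173   0.075 ]
blockBR [ 0.4575 -0.2067  0.075 ]
aL0 [0.8103 0.2355 0.17  ]
aL1 [0.6775 0.246  0.17  ]
aL2 [0.6349 0.282  0.17  ]
aR0 [0.8099 0.1941 0.17  ]
aR1 [0.673  0.2029 0.17  ]
aR2 [0.6283 0.1771 0.17  ]
pL [0.8161 0.2836 0.195 ]
pR [0.8038 0.1334 0.195 ]
bL [0.8063 0.3093 0.02  ]
bR [0.7888 0.1133 0.02  ]
res [ 0.4063 -0.5777  0.    ]
sol [0.4175 0.4838 0.    ]
```

```bash
cat >> h.py <<'E'
def delta(p,yaw=None):
    "world target TCP (and carrier yaw) -> tool shifts, roll"
    s=monitor.get_state(); r=R.from_rotvec(s["ee_rot"]); M=r.as_matrix()
    d=M.T@(np.array(p)-s["tcp_pos"]); cy=np.arctan2(-M[1,0],-M[0,0])
    return d.round(4), None if yaw is None else round(-(yaw-cy),4), "yaw %.4f"%cy, "tilt",M[:,2].round(4),"tcp",np.round(s["tcp_pos"],4),"t",round(s["time_s"],2)
E
python3 -m crank '[[0.085,[-0.025,-0.02,0],0],[0.085,[-0.05,-0.04,0],0],[0.085,[-0.075,-0.06,0],0],[0.085,[-0.1,-0.075,0],0],[0.085,[-0.125,-0.092,0],0]]'
python3 -m crank '[[0.085,[-0.025,-0.02,0],0],[0.085,[-0.05,-0.04,0],0],[0.085,[-0.075,-0.06,0],0],[0.085,[-0.1,-0.075,0],0],[0.085,[-0.125,-0.092,0],0]]'
python3 -m crank '[[0.085,[-0.025,-0.02,0],-0.07],[0.085,[-0.05,-0.04,0],-0.14],[0.085,[-0.075,-0.06,0],-0.21],[0.085,[-0.1,-0.075,0],-0.267],[0.085,[-0.12,-0.092,0],-0.267]]'
python3 -c "
from h import *
print(*delta([.494,-.192,.17],-.033))"
```

```text
time_s: 0.62
tcp_pos: [0.2849, 0.495, 0.2312]
ee_rot: [0.469, 3.106, 0.0]
wrist_force: [0.5, 0.4, 0.4]
opening: 0.0847
finger_force: 0.0
time_s: 1.03
tcp_pos: [0.3772, 0.3701, 0.2314]
ee_rot: [0.469, 3.106, 0.001]
wrist_force: [0.7, 0.2, -0.3]
opening: 0.0848
finger_force: 0.0
time_s: 1.45
tcp_pos: [0.4653, 0.2462, 0.2314]
ee_rot: [0.05, 3.141, 0.0]
wrist_force: [-0.1, -0.1, 0.4]
opening: 0.085
finger_force: 0.0
[-0.0425 -0.4371  0.0614] 0.0015 yaw -0.0315 tilt [ 7.e-04  1.e-04 -1.e+00] tcp [0.4653 0.2462 0.2314] t 1.45
```

```bash

python3 -m crank '[[0.085,[-0.003,-0.03,0],0],[0.085,[-0.006,-0.06,0],0],[0.085,[-0.009,-0.09,0],0],[0.085,[-0.012,-0.12,0],0],[0.085,[-0.015,-0.15,0],0]]' | head -2
python3 -m crank '[[0.085,[-0.003,-0.03,0],0],[0.085,[-0.006,-0.06,0],0],[0.085,[-0.009,-0.09,0.01],0],[0.085,[-0.012,-0.12,0.02],0],[0.085,[-0.015,-0.15,0.03],0]]' | head -2
python3 -m crank '[[0.085,[-0.003,-0.03,0.01],0],[0.085,[-0.006,-0.06,0.02],0],[0.085,[-0.009,-0.09,0.03],0],[0.085,[-0.012,-0.12,0.03],0],[0.085,[-0.0125,-0.137,0.031],0]]' | head -2
python3 -c "
from h import *
print(*delta([.494,-.192,.036],-.033))
c=cam('top'); cv2.imwrite('pics/t2.png',cv2.resize(c['frame'][180:290,305:415,::-1],(600,600),interpolation=cv2.INTER_CUBIC))"
```

```text
time_s: 1.87
tcp_pos: [0.4738, 0.0961, 0.2313]
time_s: 2.28
tcp_pos: [0.484, -0.0542, 0.2012]
time_s: 2.7
tcp_pos: [0.4913, -0.1939, 0.17]
[-0.0027  0.0022  0.134 ] -0.0033 yaw -0.0363 tilt [-5.0e-04 -1.7e-03 -1.0e+00] tcp [ 0.4913 -0.1939  0.17  ] t 2.7
```

View pics/t2.png

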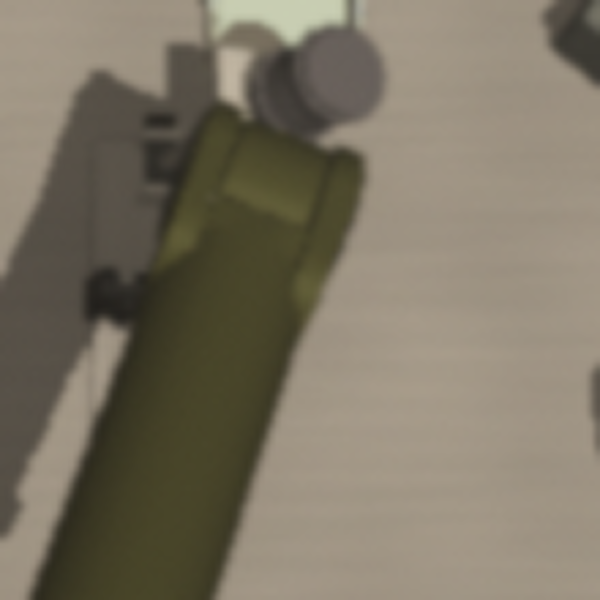

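```bash
python3 -c "
from h import *
c=cam('side'); cv2.imwrite('pics/s2.png',cv2.resize(c['frame'][120:340,130:380,::-1],(680,600),interpolation=cv2.INTER_CUBIC))"
```

```text
(no output)
```

View pics/s2.png

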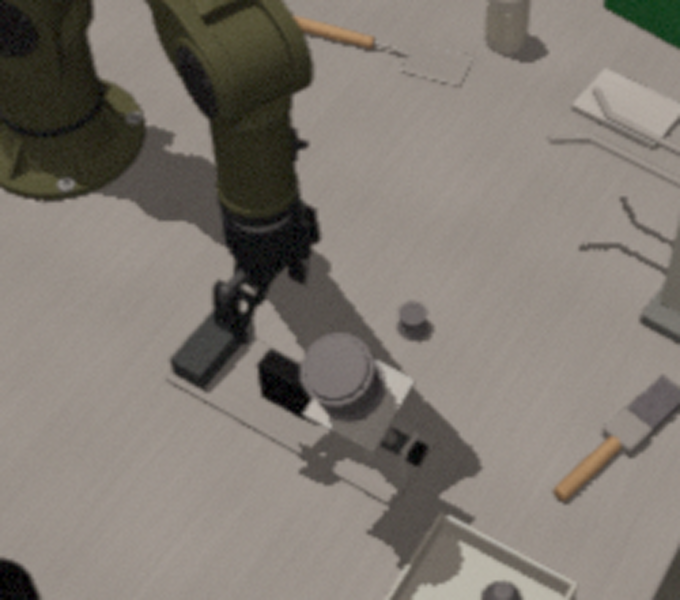

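```bash

python3 -m crank '[[0.085,[-0.001,0.001,0.02],0],[0.085,[-0.002,0.002,0.05],0],[0.085,[-0.0027,0.002,0.08],0],[0.085,[-0.0027,0.002,0.11],0],[0.085,[-0.0027,0.002,0.134],0]]'
python3 -m crank '[[0.06,[0,0,0],0],[0.04,[0,0,0],0],[0.02,[0,0,0],0],[0.01,[0,0,0],0],[0.01,[0,0,0],0]]' 
python3 -m crank '[[0.01,[0,0,0],0],[0.01,[0,0,0],0],[0.01,[0,0,0],0],[0.01,[0,0,0],0],[0.01,[0,0,0],0]]' 
python3 -c "
from h import *
print(*delta([.494,-.192,.036],-.033))"
```

```text
time_s: 3.22
tcp_pos: [0.4943, -0.1862, 0.0342]
ee_rot: [-0.049, -3.14, -0.002]
wrist_force: [-0.2, 0.4, -0.1]
opening: 0.085
finger_force: 0.0
time_s: 3.63
tcp_pos: [0.497, -0.19, 0.0389]
ee_rot: [0.051, 3.136, -0.004]
wrist_force: [6.9, -2.3, -2.6]
opening: 0.0271
finger_force: 59.7
time_s: 4.05
tcp_pos: [0.4969, -0.1899, 0.0388]
ee_rot: [0.052, 3.136, -0.003]
wrist_force: [-0.9, -2.5, 7.5]
opening: 0.0277
finger_force: 61.4
[ 0.0029 -0.0022  0.0028] -0.0002 yaw -0.0332 tilt [ 0.005  -0.0018 -1.    ] tcp [ 0.4969 -0.1899  0.0388] t 4.05
```

```bash

python3 -m crank '[[0.01,[0,0,-0.01],0],[0.01,[0,0,-0.03],0],[0.01,[0,0,-0.05],0],[0.01,[0,0,-0.07],0],[0.01,[0,0,-0.085],0]]'|tail -3
python3 -m crank '[[0.01,[0.01,0.01,0],0],[0.01,[0.02,0.02,0],0],[0.01,[0.025,0.03,0],0],[0.01,[0.03,0.03,0],0],[0.01,[0.03,0.03,0],0]]' |tail -4
python3 - <<'E'
from h import *
print(*delta([.467,-.19,.122],-.033)); s=monitor.get_state(); print(np.round(s["wrist_force"],2),np.round(s["wrist_torque"],3))
o=np.zeros((600,800,3),np.uint8)
for i,n in enumerate(("top","side")):
    c=cam(n); np.save(f"f0_{n}.npy",c["frame"])
    s=monitor.get_state(); p=s["tcp_pos"]; yaw=-.033
    ex=np.array([np.cos(yaw),np.sin(yaw),0]); ey=np.array([-ex[1],ex[0],0]); H=p+ex*.14+np.array([0,0,.009])
    f=c["frame"].copy()
    for th in(.35,0,-.2):
        q=proj(c,H+.274*(-np.sin(th)*ey+np.cos(th)*np.array([0,0,1]))); print(n,th,q.round(1),f[int(q[1]),int(q[0])])
        cv2.circle(f,tuple(int(x) for x in q.round()),1,(255,0,0),-1)
    q=proj(c,H); cv2.circle(f,tuple(int(x) for x in q.round()),1,(0,255,0),-1)
    u,v=(int(x) for x in q); u=min(max(u,60),500)
    a=f[v-85:v+65,u-50:u+50,::-1]; a=cv2.resize(a,(400,600),interpolation=cv2.INTER_NEAREST); o[:,400*i:400*i+400]=a; print(n,"crop",u-50,v-85)
cv2.imwrite("pics/lift.png",o)
E
```

```text
wrist_force: [1.0, -0.6, -7.9]
opening: 0.0271
finger_force: 60.5
ee_rot: [-0.05, -3.139, -0.003]
wrist_force: [-1.0, -0.3, -6.9]
opening: 0.0272
finger_force: 60.4
[-0.0042 -0.0337 -0.0014] 0.0015 yaw -0.0315 tilt [-0.0026  0.0018 -1.    ] tcp [ 0.4639 -0.1561  0.1207] t 4.88
[-0.96 -0.34 -6.89] [0.133 0.155 0.077]
top 0.35 [362.6 194.3] [104  97  91]
top 0 [335.  192.3] [86 80 71]
top -0.2 [318.4 192.4] [160 149 132]
top crop 277 127
side 0.35 [248.9 218.4] [124 115 115]
side 0 [270.7 188.7] [152 143 137]
side -0.2 [282.6 176.6] [154 146 139]
side crop 221 167
```

View pics/lift.png

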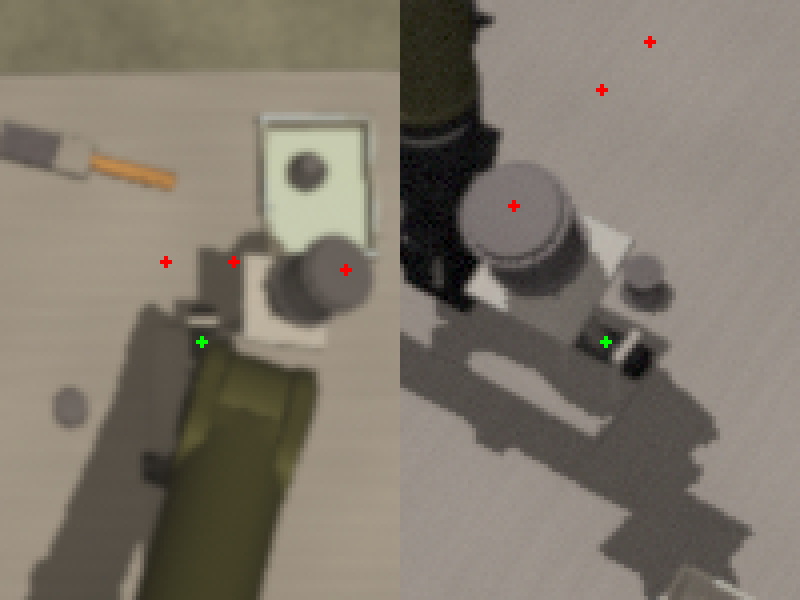

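```bash
cat > sim.py <<'E'
import numpy as np
def sim(v,th=.35,w=0.,m=1.,lag=.04,tail=0,v0=0.,pre=0.):
    "v: mm per row (+y of carrier); returns theta,w at row ends. m: mast mass scale"
    M,I=.25*m,.0105*m; dt=1/600.; out=[]; vb=v0
    vs=[0]*round(pre/dt)+[x*.012 for x in v for _ in range(50)]
    for i,vc in enumerate(vs):
        a=(vc-vb)/(lag+dt); vb+=a*dt
        w+=dt*(M*9.81*.199*np.sin(th)-.33*th-.08*w+M*.199*a*np.cos(th))/I; th+=w*dt
        if th>.35: th,w=.35,0
        if th<-.35: th,w=-.35,0
        if (i+1-round(pre/dt))%50==0: out.append(round(th,3))
    return out,th,w
E
python3 - <<'E'
from sim import *
for back in ([-20,-37,-37,-20,0],[-20,-37,-37,-37,0],[-20,-37,-37,-37,-10],[-20,-37,-37,-37,-20]):
  for m in(.85,1,1.15):
    o=sim([20,35,35,35,35, 37,25]+back+[0]*4,m=m)[0]; print(back,m,o[5:])
E
```

```text
[-20, -37, -37, -20, 0] 0.85 [0.35, np.float64(0.335), np.float64(0.239), np.float64(0.121), np.float64(0.046), np.float64(0.046), np.float64(0.109), np.float64(0.167), np.float64(0.205), np.float64(0.233), np.float64(0.257)]
[-20, -37, -37, -20, 0] 1 [0.35, np.float64(0.34), np.float64(0.252), np.float64(0.137), np.float64(0.06), np.float64(0.058), np.float64(0.125), np.float64(0.196), np.float64(0.252), np.float64(0.3), np.float64(0.349)]
[-20, -37, -37, -20, 0] 1.15 [0.35, np.float64(0.344), np.float64(0.263), np.float64(0.151), np.float64(0.075), np.float64(0.074), np.float64(0.147), np.float64(0.231), np.float64(0.306), 0.35, 0.35]
[-20, -37, -37, -37, 0] 0.85 [0.35, np.float64(0.335), np.float64(0.239), np.float64(0.121), np.float64(0.046), np.float64(0.01), np.float64(0.072), np.float64(0.144), np.float64(0.19), np.float64(0.221), np.float64(0.246)]
[-20, -37, -37, -37, 0] 1 [0.35, np.float64(0.34), np.float64(0.252), np.float64(0.137), np.float64(0.06), np.float64(0.02), np.float64(0.083), np.float64(0.165), np.float64(0.227), np.float64(0.277), np.float64(0.325)]
[-20, -37, 
[... 821 characters left out ...]
loat64(0.249), np.float64(0.324), 0.35]
[-20, -37, -37, -37, -20] 0.85 [0.35, np.float64(0.335), np.float64(0.239), np.float64(0.121), np.float64(0.046), np.float64(0.01), np.float64(0.029), np.float64(0.1), np.float64(0.163), np.float64(0.203), np.float64(0.231)]
[-20, -37, -37, -37, -20] 1 [0.35, np.float64(0.34), np.float64(0.252), np.float64(0.137), np.float64(0.06), np.float64(0.02), np.float64(0.038), np.float64(0.115), np.float64(0.19), np.float64(0.247), np.float64(0.297)]
[-20, -37, -37, -37, -20] 1.15 [0.35, np.float64(0.344), np.float64(0.263), np.float64(0.151), np.float64(0.075), np.float64(0.035), np.float64(0.054), np.float64(0.137), np.float64(0.226), np.float64(0.304), 0.35]
```

```bash
python3 - <<'E'
from sim import *
for back in ([-38]*4+[-30,-20,-10],[-38]*5+[-30,-20,-10],[-38]*5+[-38,-25,-15,-8],[-38]*5+[-38,-38,-25,-10]):
  for m in(.85,1,1.15):
    o=sim([5,10,15,20,30,38,38,38,38]+back+[0]*6,m=m)[0]; print(sum(back),m,*[float(x) for x in o[8:]])
E
```

```text
-212 0.85 0.35 0.205 0.067 -0.006 -0.042 -0.044 -0.017 0.029 0.085 0.128 0.155 0.176 0.194 0.211
-212 1 0.35 0.205 0.059 -0.025 -0.073 -0.087 -0.069 -0.03 0.023 0.067 0.097 0.12 0.142 0.164
-212 1.15 0.35 0.205 0.052 -0.042 -0.102 -0.129 -0.126 -0.101 -0.06 -0.028 -0.012 -0.003 0.002 0.005
-250 0.85 0.35 0.205 0.067 -0.006 -0.042 -0.061 -0.055 -0.026 0.02 0.077 0.119 0.147 0.166 0.183 0.2
-250 1 0.35 0.205 0.059 -0.025 -0.073 -0.104 -0.111 -0.092 -0.055 -0.004 0.037 0.062 0.081 0.097 0.113
-250 1.15 0.35 0.205 0.052 -0.042 -0.102 -0.148 -0.171 -0.169 -0.15 -0.117 -0.097 -0.094 -0.101 -0.116 -0.136
-276 0.85 0.35 0.205 0.067 -0.006 -0.042 -0.061 -0.072 -0.054 -0.012 0.034 0.084 0.122 0.146 0.164 0.181 0.197
-276 1 0.35 0.205 0.059 -0.025 -0.073 -0.104 -0.129 -0.123 -0.093 -0.055 -0.012 0.021 0.041 0.055 0.066 0.078
-276 1.15 0.35 0.205 0.052 -0.042 -0.102 -0.148 -0.189 -0.203 -0.193 -0.177 -0.158 -0.153 -0.164 -0.187 -0.219 -0.26
-301 0.85 0.35 0.205 0.067 -0.006 -0.042 -0.061 -0.072 -0.081 -0.062 -0.009 0.054 0.1 0.128 0.147 0.163 0.178
-301 1 0.35 0.205 0.059 -0.025 -0.073 -0.104 -0.129 -0.152 -0.147 -0.108 -0.055 -0.017 0.004 0.015 0.022 0.028
-301 1.15 0.35 0.205 0.052 -0.042 -0.102 -0.148 -0.189 -0.232 -0.251 -0.239 -0.214 -0.206 -0.221 -0.252 -0.296 -0.35
```

```bash
cat >> h.py <<'E'
def hinge(s=None):
    s=s or monitor.get_state(); M=R.from_rotvec(s["ee_rot"]).as_matrix()
    return s["tcp_pos"]-.14*M[:,0]-.009*M[:,2], -M[:,0], M[:,1]
TH=np.arange(-.4,.421,.005); PH=np.linspace(0,2*np.pi,60,endpoint=False)
def theta(c,H,ex,ey,frame=None,dx=0.,dy=0.):
    g=cv2.GaussianBlur((c["frame"] if frame is None else frame).astype(np.float32),(0,0),.7)
    best=[]
    for th in TH:
        ez=np.array([0,0,1.]); n=-np.sin(th)*ey+np.cos(th)*ez; t=np.cos(th)*ey+np.sin(th)*ez
        ring=lambda k:np.array([proj(c,H+ex*dx+ey*dy+.274*n+.034*k*(np.cos(a)*ex+np.sin(a)*t)) for a in PH],np.float32)
        o,i=ring(1.15),ring(.87)
        best.append(max((np.minimum(np.abs(S(g,o,0,s)-S(g,i,0,s)).sum(-1),60).mean(),s) for s in (-2,-1,0,1,2)))
    sc=np.array([b[0] for b in best]); k=int(sc.argmax()); th=TH[k]
    if 0<k<len(TH)-1:
        p=np.polyfit([-1,0,1],sc[k-1:k+2],2); th=TH[k]-p[1]/2/p[0]*.005
    return round(float(th),4),round(float(sc[k]),1),best[k][1],round(float(np.median(sc)),1)
def S(g,p,dx,dy):
    return cv2.remap(g,p[None,:,0]+dx,p[None,:,1]+dy,cv2.INTER_LINEAR)[0]
def look(n=1):
    s=monitor.get_state(); H,ex,ey=hinge(s); print("t %.2f tcp"%s["time_s"],np.round(s["tcp_pos"],4),"yaw %.3f"%np.arctan2(ex[1],ex[0]))
    for _ in range(n):
        for m in("side","top"): print(m,*theta(cam(m),H,ex,ey))
E
python3 - <<'E'
from h import *
import time
H,ex,ey=hinge(); t=time.time()
for n in("top","side"):
    c=cam(n); print(n,theta(c,H,ex,ey,np.load(f"f0_{n}.npy")),theta(c,H,ex,ey)); print(time.time()-t)
E
```

```text
top (0.3298, 57.1, 1, 29.4) (0.3478, 56.4, 1, 30.8)
1.261674404144287
side (0.3532, 58.6, 2, 3.4) (0.354, 58.6, 2, 3.5)
2.484429121017456
```

```bash

cat >> h.py <<'E'
def shots(k,ms=("side","side","top")):
    s=monitor.get_state(); H,ex,ey=hinge(s); print("t %.2f tcp"%s["time_s"],np.round(s["tcp_pos"],4),"yaw %.3f"%np.arctan2(ex[1],ex[0]))
    for i,m in enumerate(ms):
        c=cam(m); s=monitor.get_state(); H,ex,ey=hinge(s); np.savez(f"k{k}_{i}.npz",f=c["frame"],H=H,ex=ex,ey=ey); print("t %.3f"%s["time_s"],m,*theta(c,H,ex,ey),np.round(s["tcp_pos"][:2],4))
E
python3 -c "
from h import *
shots('a',('side','top'))
for dx in(-.006,-.003,.003,.006):
    for m,i in(('side',0),('top',1)):
        z=np.load(f'ka_{i}.npz'); c=cam(m); print(dx,m,theta(c,z['H'],z['ex'],z['ey'],z['f'],dx))"
python3 -m crank '[[0.01,[0,0.005,0],0.01],[0.01,[0,0.015,0],0.02],[0.01,[0,0.03,0],0.03],[0.01,[0,0.05,0],0.04],[0.01,[0,0.08,0],0.047]]'|head -2
python3 -m crank '[[0.01,[0,0.038,0],0],[0.01,[0,0.076,0],0],[0.01,[0,0.114,0],0],[0.01,[0,0.152,0],0],[0.01,[0,0.114,0],0]]'|head -2
python3 -m crank '[[0.01,[0,-0.038,0],0],[0.01,[0,-0.076,0],0],[0.01,[0,-0.114,0],0],[0.01,[0,-0.144,0],0],[0.01,[0,-0.164,0],0]]'|head -2
python3 -c "
from h import *
shots('b')"
```

```text
t 5.08 tcp [ 0.466  -0.1579  0.1214] yaw -0.034
t 5.133 side 0.3456 58.8 2 3.6 [ 0.4661 -0.1579]
t 5.183 top 0.3452 57.1 1 31.1 [ 0.4661 -0.1578]
-0.006 side (0.3454, 56.1, 2, 3.5)
-0.006 top (0.3419, 57.3, -1, 32.8)
-0.003 side (0.3526, 58.0, 1, 3.6)
-0.003 top (0.3435, 57.2, 0, 32.7)
0.003 side (0.3687, 58.7, 0, 3.6)
0.003 top (0.3476, 57.1, 2, 26.3)
0.006 side (0.3835, 58.7, -2, 3.5)
0.006 top (0.3393, 56.8, 2, 24.2)
time_s: 6.0
tcp_pos: [0.4685, -0.0786, 0.1216]
time_s: 6.42
tcp_pos: [0.4788, 0.0566, 0.1218]
time_s: 6.83
tcp_pos: [0.4638, -0.1309, 0.1217]
t 6.83 tcp [ 0.4638 -0.1309  0.1217] yaw -0.084
t 6.883 side -0.1387 58.3 1 21.3 [ 0.4634 -0.1347]
t 6.933 side -0.0957 59.2 2 21.4 [ 0.4638 -0.1318]
t 6.983 top -0.0626 50.3 2 19.7 [ 0.4642 -0.129 ]
```

```bash
python3 - <<'E'
from sim import *
base=[5,10,15,20,30,38,38,38,38,-38,-38,-38,-38,-30,-20]
for lag in(.03,.06):
  for m in(.85,.95,1,1.05,1.15):
    o=[sim(base,m=m,lag=lag)[1]]
    for e in(.05,.1,.15):
        # emulate hold by fractional row
        import numpy as np
        o.append(sim([x/5*5 for x in base]+[0]*2,m=m,lag=lag)[0][15] if 0 else None)
    # fine-grained
    M,I=.25*m,.0105*m;dt=1/600;th,w,vb=.35,0,0;res=[]
    vs=[x*.012 for x in base for _ in range(50)]+[0]*700
    for i,vc in enumerate(vs):
        a=(vc-vb)/(lag+dt);vb+=a*dt
        w+=dt*(M*9.81*.199*np.sin(th)-.33*th-.08*w+M*.199*a*np.cos(th))/I;th+=w*dt
        if th>.35:th,w=.35,0
        if i+1 in(750,780,810,840,990,1250):res.append((round(float(th),3),round(float(w),2)))
    print(lag,m,res)
E
```

```text
0.03 0.85 [(-0.016, 0.37), (0.024, 0.96), (0.068, 0.77), (0.101, 0.55), (0.178, 0.21), (0.271, 0.25)]
0.03 0.95 [(-0.055, 0.31), (-0.016, 0.93), (0.027, 0.77), (0.06, 0.57), (0.145, 0.25), (0.273, 0.38)]
0.03 1 [(-0.075, 0.26), (-0.039, 0.89), (0.003, 0.75), (0.035, 0.55), (0.117, 0.24), (0.244, 0.39)]
0.03 1.05 [(-0.096, 0.21), (-0.062, 0.85), (-0.023, 0.71), (0.008, 0.52), (0.08, 0.2), (0.187, 0.34)]
0.03 1.15 [(-0.14, 0.08), (-0.112, 0.72), (-0.079, 0.59), (-0.054, 0.4), (-0.017, 0.02), (-0.03, -0.06)]
0.06 0.85 [(-0.014, 0.32), (0.017, 0.78), (0.057, 0.77), (0.092, 0.63), (0.185, 0.24), (0.285, 0.26)]
0.06 0.95 [(-0.04, 0.28), (-0.011, 0.76), (0.028, 0.77), (0.064, 0.66), (0.171, 0.31), (0.325, 0.44)]
0.06 1 [(-0.054, 0.24), (-0.026, 0.74), (0.012, 0.76), (0.048, 0.65), (0.157, 0.33), (0.328, 0.52)]
0.06 1.05 [(-0.068, 0.2), (-0.042, 0.7), (-0.005, 0.74), (0.03, 0.64), (0.138, 0.33), (0.317, 0.56)]
0.06 1.15 [(-0.096, 0.11), (-0.074, 0.62), (-0.041, 0.67), (-0.009, 0.58), (0.084, 0.27), (0.235, 0.51)]
```

```bash

python3 -m crank '[[0.01,[0,0,0],0],[0.01,[0,0,0],0],[0.01,[0,0,0],0],[0.01,[0,0,0],0],[0.01,[0,0,0],0]]'|head -2
python3 -c "
from h import *
shots('c')"
```

```text
time_s: 7.4
tcp_pos: [0.4647, -0.1263, 0.1213]
t 7.40 tcp [ 0.4647 -0.1263  0.1213] yaw -0.078
t 7.450 side -0.0058 59.3 1 20.6 [ 0.4647 -0.1265]
t 7.500 side -0.019 59.3 2 20.4 [ 0.4646 -0.1267]
t 7.550 top -0.0356 50.4 2 19.0 [ 0.4646 -0.1268]
```

```bash
sed -i 's/for s in (-2,-1,0,1,2)/for s in np.arange(-1,3.6,.5)/' h.py
python3 -m crank '[[0.01,[0,0.006,0],0],[0.01,[0,0.012,0],0],[0.01,[0,0.016,0],0],[0.01,[0,0.018,0],0],[0.01,[0,0.018,0],0]]'|head -2
python3 -c "
from h import *
shots('d')"
```

```text
time_s: 7.97
tcp_pos: [0.4661, -0.1081, 0.1213]
t 7.97 tcp [ 0.4661 -0.1081  0.1213] yaw -0.078Traceback (most recent call last):
  File "<string>", line 3, in <module>
    shots('d')
    ~~~~~^^^^^
  File "h.py", line 42, in shots
    c=cam(m); s=monitor.get_state(); H,ex,ey=hinge(s); np.savez(f"k{k}_{i}.npz",f=c["frame"],H=H,ex=ex,ey=ey); print("t %.3f"%s["time_s"],m,*theta(c,H,ex,ey),np.round(s["tcp_pos"][:2],4))
                                                                                                                                             ~~~~~^^^^^^^^^^^
  File "h.py", line 28, in theta
    best.append(max((np.minimum(np.abs(S(g,o,0,s)-S(g,i,0,s)).sum(-1),60).mean(),s) for s in np.arange(-1,3.6,.5)))
                ~~~^^^^^^^^^^^^^^^^^^^^^^^^^^^^^^^^^^^^^^^^^^^^^^^^^^^^^^^^^^^^^^^^^^^^^^^^^^^^^^^^^^^^^^^^^^^^^^^
  File "h.py", line 28, in <genexpr>
    best.append(max((np.minimum(np.abs(S(g,o,0,s)-S(g,i,0,s)).sum(-1),60).mean(),s) for s in np.arange(-1,3.6,.5)))
                                       ~^^^^^^^^^
  File "h.py", line 34, in S
    return cv2.remap(g,p[None,:,0]+dx,p[None,:,1]+dy,cv2.INTER_LINEAR)[0]
           ~~~~~~~~~^^^^^^^^^^^^^^^^^^^^^^^^^^^^^^^^^^^^^^^^^^^^^^^^^^
cv2.error: OpenCV(4.12.0) /io/opencv/modules/imgproc/src/imgwarp.cpp:1821: error: (-215:Assertion failed) ((map1.type() == CV_32FC2 || map1.type() == CV_16SC2) && map2.empty()) || (map1.type() == CV_32FC1 && map2.type() == CV_32FC1) in function 'remap'
```

```bash
sed -i 's/p\[None,:,1\]+dy,/p[None,:,1]+np.float32(dy),/' h.py
python3 -c "
from h import *
shots('d')"
```

```text
t 8.02 tcp [ 0.4661 -0.1087  0.1213] yaw -0.079
t 8.067 side -0.0142 59.6 0.5 23.2 [ 0.466  -0.1091]
t 8.117 side -0.0199 59.8 1.5 23.1 [ 0.466  -0.1094]
t 8.167 top -0.0489 53.3 2.5 18.8 [ 0.466  -0.1094]
```

```bash
sed -i 's/sum(-1),60)/sum(-1),160)/' h.py
python3 -m crank '[[0.01,[0,0.01,0],0],[0.01,[0,0.02,0],0],[0.01,[0,0.026,0],0],[0.01,[0,0.03,0],0],[0.01,[0,0.03,0],0]]'|head -2
python3 -c "
from h import *
shots('e',('side','side'))
c=cam('side')
for k in('d_0','d_1'):
    z=np.load(f'k{k}.npz');print(k,theta(c,z['H'],z['ex'],z['ey'],z['f']))"
```

```text
time_s: 8.58
tcp_pos: [0.4686, -0.0775, 0.1213]
t 8.58 tcp [ 0.4686 -0.0775  0.1213] yaw -0.077
t 8.633 side -0.0398 108.7 2.0 33.9 [ 0.4684 -0.0785]
t 8.683 side -0.0538 109.5 2.0 34.2 [ 0.4684 -0.0791]
d_0 (-0.0241, 112.2, np.float64(2.0), 31.0)
d_1 (-0.0286, 111.7, np.float64(2.0), 30.9)
```

```bash
python3 - <<'E'
from sim import *
for v in([25,25,15,5,0],[30,30,20,10,0],[35,35,20,10,0],[35,35,30,15,5]):
  for m in(1,1.15):
    print(sum(v),m,[float(x) for x in sim(v+[0]*6,th=-.06,w=-.12,m=m)[0]])
E
```

```text
70 1 [-0.015, 0.037, 0.049, 0.026, -0.009, -0.035, -0.053, -0.066, -0.078, -0.091, -0.105]
70 1.15 [-0.014, 0.042, 0.059, 0.04, 0.008, -0.017, -0.034, -0.048, -0.06, -0.074, -0.089]
90 1 [-0.004, 0.061, 0.082, 0.066, 0.028, -0.003, -0.022, -0.034, -0.042, -0.05, -0.058]
90 1.15 [-0.003, 0.067, 0.096, 0.087, 0.055, 0.029, 0.014, 0.008, 0.004, 0.003, 0.002]
100 1 [0.008, 0.084, 0.104, 0.083, 0.043, 0.012, -0.006, -0.015, -0.022, -0.027, -0.032]
100 1.15 [0.009, 0.092, 0.121, 0.11, 0.077, 0.052, 0.042, 0.04, 0.043, 0.049, 0.057]
120 1 [0.008, 0.084, 0.126, 0.119, 0.085, 0.049, 0.026, 0.015, 0.01, 0.008, 0.008]
120 1.15 [0.009, 0.092, 0.144, 0.149, 0.125, 0.099, 0.086, 0.086, 0.095, 0.11, 0.13]
```

```bash
cat > plan.py <<'E'
import sys
from h import *
from sim import sim
from scipy.optimize import brentq
def plan(th,w,m=1.08,shape=(.3,.3,.22,.13,.05),target=0.):
    f=lambda d:(lambda o:o[1]+o[2]/9-target)(sim([d*x for x in shape]+[0]*3,th,w,m))
    d=brentq(f,-250,250); return round(d),[float(x) for x in sim([d*x for x in shape]+[0]*4,th,w,m)[0]]
def est(k,ms=("side","side"),target=0.,H=None):
    s=monitor.get_state(); print("t %.2f tcp"%s["time_s"],np.round(s["tcp_pos"],4)); T=[]
    for i,m in enumerate(ms):
        s=monitor.get_state(); H,ex,ey=hinge(s); c=cam(m); np.savez(f"k{k}_{i}.npz",f=c["frame"],H=H,ex=ex,ey=ey); r=theta(c,H,ex,ey); T.append(r[0]); print(m,*r)
    w=np.clip((T[1]-T[0])/.05*.6,-.35,.35); a=np.mean(T[:2])+w*.025
    th=a+w*.045; print("state th %.3f w %.2f"%(th,w))
    for m in(1.,1.1): print(m,plan(th,w,m,target=target))
if __name__=="__main__": est(sys.argv[1],target=float(sys.argv[2]) if len(sys.argv)>2 else 0.)
E
python3 -m crank '[[0.01,[0,0.028,0],0],[0.01,[0,0.056,0],0],[0.01,[0,0.076,0],0],[0.01,[0,0.086,0],0],[0.01,[0,0.09,0],0]]'|head -2
python3 plan.py f
```

```text
time_s: 9.15
tcp_pos: [0.4757, 0.012, 0.1213]
t 9.15 tcp [0.4757 0.012  0.1213]
side 0.0059 103.1 1.5 42.5
side -0.0177 101.0 1.5 42.8
state th -0.026 w -0.28
1.0 (90, [0.016, 0.07, 0.092, 0.086, 0.062, 0.035, 0.017, 0.008, 0.004])
1.1 (77, [0.007, 0.054, 0.075, 0.072, 0.053, 0.031, 0.015, 0.007, 0.003])
```

```bash

python3 -m crank '[[0.01,[0.002,0.026,0],0],[0.01,[0.004,0.052,0],0],[0.01,[0.006,0.07,0],0],[0.01,[0.008,0.081,0],0],[0.01,[0.01,0.085,0],0]]'|head -2
python3 plan.py g
```

```text
time_s: 9.67
tcp_pos: [0.4725, 0.0964, 0.1213]
t 9.67 tcp [0.4725 0.0964 0.1213]
side 0.0254 87.4 1.5 33.1
side 0.0017 87.3 2.0 33.4
state th -0.006 w -0.28
1.0 (59, [0.015, 0.048, 0.062, 0.057, 0.041, 0.023, 0.011, 0.005, 0.003])
1.1 (51, [0.01, 0.038, 0.051, 0.048, 0.036, 0.02, 0.01, 0.005, 0.002])
```

```bash

python3 -m crank '[[0.01,[0.008,0.025,0],0],[0.01,[0.016,0.047,0],0],[0.01,[0.024,0.063,0],0],[0.01,[0.03,0.07,0],0],[0.01,[0.03,0.072,0],0]]'|head -2
python3 plan.py h 0.015
```

```text
time_s: 10.18
tcp_pos: [0.4472, 0.17, 0.1211]
t 10.18 tcp [0.4472 0.17   0.1211]
side 0.0353 82.1 2.0 50.0
side 0.0196 80.4 2.0 49.4
state th 0.014 w -0.19Traceback (most recent call last):
  File "plan.py", line 15, in <module>
    if __name__=="__main__": est(sys.argv[1],target=float(sys.argv[2]) if len(sys.argv)>2 else 0.)
                             ~~~^^^^^^^^^^^^^^^^^^^^^^^^^^^^^^^^^^^^^^^^^^^^^^^^^^^^^^^^^^^^^^^^^^
  File "plan.py", line 14, in est
    for m in(1.,1.1): print(m,plan(th,w,m,target=target))
                              ~~~~^^^^^^^^^^^^^^^^^^^^^^
  File "plan.py", line 7, in plan
    d=brentq(f,-250,250); return round(d),[float(x) for x in sim([d*x for x in shape]+[0]*4,th,w,m)[0]]
    r = _zeros._brentq(f, a, b, xtol, rtol, maxiter, args, full_output, disp)
ValueError: f(a) and f(b) must have different signs
```

```bash
sed -i 's/f,-250,250/f,-120,120/; s/th=a+w\*.045;/th=a+w*.045-target;/; s/plan(th,w,m,target=target)/plan(th,w,m)/' plan.py
python3 -m crank '[[0.01,[0.002,0.012,0],0],[0.01,[0.004,0.022,0],0],[0.01,[0.006,0.029,0],0],[0.01,[0.008,0.032,0],0],[0.01,[0.01,0.033,0],0]]'|head -2
python3 plan.py i 0.015
```

```text
time_s: 10.7
tcp_pos: [0.4406, 0.2047, 0.1213]
t 10.70 tcp [0.4406 0.2047 0.1213]
side 0.0499 94.6 2.0 44.9
side 0.0418 92.8 2.5 44.8
state th 0.024 w -0.10
1.0 (-22, [0.004, -0.013, -0.021, -0.02, -0.015, -0.008, -0.004, -0.002, -0.001])
1.1 (-18, [0.007, -0.009, -0.016, -0.016, -0.012, -0.007, -0.003, -0.002, -0.001])
```

```bash

python3 -m crank '[[0.01,[0,-0.006,0],0],[0.01,[0,-0.012,0],0],[0.01,[0,-0.016,0],0],[0.01,[0,-0.018,0],0],[0.01,[0,-0.018,0],0]]'|head -2
python3 plan.py j 0.015
```

```text
time_s: 11.22
tcp_pos: [0.4395, 0.1847, 0.1214]
t 11.22 tcp [0.4395 0.1847 0.1214]
side 0.0539 85.0 1.0 50.4
side 0.0653 84.8 1.0 51.9
state th 0.054 w 0.14
1.0 (-111, [-0.009, -0.081, -0.111, -0.104, -0.076, -0.043, -0.021, -0.01, -0.005])
1.1 (-94, [0.002, -0.061, -0.089, -0.086, -0.064, -0.037, -0.018, -0.009, -0.004])
```

```bash

python3 -m crank '[[0.01,[0,-0.026,0],0],[0.01,[0,-0.05,0],0],[0.01,[0,-0.067,0],0],[0.01,[0,-0.078,0],0],[0.01,[0,-0.082,0],0]]'|head -2
python3 plan.py k 0.015
python3 -c "
from h import *
z=[ray(cam('top'),u/1.4286,v/1.4286,0).round(3) for u,v in((265,305),(280,385),(420,327),(288,450))];print(z)"
```

```text
time_s: 11.73
tcp_pos: [0.4329, 0.1025, 0.1214]
t 11.73 tcp [0.4329 0.1025 0.1214]
side -0.039 79.7 2.0 43.6
side -0.0193 72.4 2.0 44.7
state th -0.028 w 0.24
1.0 (4, [-0.012, -0.003, 0.001, 0.002, 0.002, 0.001, 0.001, 0.0, 0.0])
1.1 (2, [-0.013, -0.005, -0.001, 0.0, 0.001, 0.0, 0.0, 0.0, 0.0])
[array([0.636, 0.437, 0.   ]), array([0.396, 0.381, 0.   ]), array([ 0.564, -0.029,  0.   ]), array([0.212, 0.35 , 0.   ])]
```

```bash

python3 -m crank '[[0.01,[-0.004,-0.007,0.01],0],[0.01,[-0.008,-0.014,0.02],0],[0.01,[-0.012,-0.02,0.03],0],[0.01,[-0.016,-0.023,0.04],0],[0.01,[-0.02,-0.023,0.045],0]]'|head -2
python3 plan.py l 0.015
```

```text
time_s: 12.45
tcp_pos: [0.4503, 0.0783, 0.0743]
t 12.45 tcp [0.4503 0.0783 0.0743]
side -0.031 81.6 2.0 41.0
side -0.0277 80.9 2.0 39.0
state th -0.042 w 0.04
1.0 (60, [-0.001, 0.042, 0.06, 0.056, 0.041, 0.023, 0.011, 0.005, 0.003])
1.1 (50, [-0.007, 0.03, 0.047, 0.046, 0.034, 0.02, 0.01, 0.005, 0.002])
```

```bash

python3 -m crank '[[0.01,[-0.004,0.012,0],0],[0.01,[-0.008,0.024,0],0],[0.01,[-0.012,0.034,0],0],[0.01,[-0.016,0.04,0],0],[0.01,[-0.02,0.043,0],0]]'|head -2
python3 plan.py m 0.015
```

```text
time_s: 12.97
tcp_pos: [0.4751, 0.1233, 0.0767]
t 12.97 tcp [0.4751 0.1233 0.0767]
side 0.0164 84.5 1.5 30.8
side 0.0061 81.0 1.5 31.7
state th -0.012 w -0.12
1.0 (41, [0.007, 0.032, 0.042, 0.039, 0.029, 0.016, 0.008, 0.004, 0.002])
1.1 (35, [0.003, 0.025, 0.034, 0.033, 0.024, 0.014, 0.007, 0.003, 0.002])
```

```bash

python3 -m crank '[[0.01,[0.002,0.009,0],0],[0.01,[0.005,0.017,0],0],[0.01,[0.008,0.024,0],0],[0.01,[0.012,0.028,0],0],[0.01,[0.015,0.03,0],0]]'|head -2
python3 plan.py n 0.015
```

```text
time_s: 13.48
tcp_pos: [0.4609, 0.1532, 0.0763]
t 13.48 tcp [0.4609 0.1532 0.0763]
side -0.0032 66.4 1.5 36.9
side 0.3787 65.0 0.5 37.6
state th 0.197 w 0.35Traceback (most recent call last):
  File "plan.py", line 15, in <module>
    if __name__=="__main__": est(sys.argv[1],target=float(sys.argv[2]) if len(sys.argv)>2 else 0.)
                             ~~~^^^^^^^^^^^^^^^^^^^^^^^^^^^^^^^^^^^^^^^^^^^^^^^^^^^^^^^^^^^^^^^^^^
  File "plan.py", line 14, in est
    for m in(1.,1.1): print(m,plan(th,w,m))
                              ~~~~^^^^^^^^
  File "plan.py", line 7, in plan
    d=brentq(f,-120,120); return round(d),[float(x) for x in sim([d*x for x in shape]+[0]*4,th,w,m)[0]]
    r = _zeros._brentq(f, a, b, xtol, rtol, maxiter, args, full_output, disp)
ValueError: f(a) and f(b) must have different signs
```

```bash
sed -i 's/TH=np.arange(-.4,.421,.005)/TH=np.arange(-.17,.171,.005)/' h.py
python3 -c "
from plan import *
c={k:optics.read_camera for k in()}
cs=cam('side'); H,ex,ey=hinge(); print('now',theta(cs,H,ex,ey))
T=[]
for k in('n_0','n_1'):
    z=np.load(f'k{k}.npz');T.append(theta(cs,z['H'],z['ex'],z['ey'],z['f']));print(T[-1])
for th in(-.02,-.03,-.04): print(th,plan(th,-.08))"
```

```text
now (-0.0215, 66.0, np.float64(1.0), 35.6)
(-0.0032, 66.4, np.float64(1.5), 32.2)
(-0.0175, 64.4, np.float64(2.0), 34.1)
-0.02 (40, [0.001, 0.027, 0.039, 0.037, 0.028, 0.016, 0.008, 0.004, 0.002])
-0.03 (54, [-0.0, 0.036, 0.052, 0.05, 0.037, 0.021, 0.011, 0.005, 0.002])
-0.04 (68, [-0.001, 0.045, 0.065, 0.063, 0.047, 0.027, 0.013, 0.006, 0.003])
```

```bash

python3 -m crank '[[0.01,[0.0,0.018,0],0],[0.01,[0.0,0.036,0],0],[0.01,[0.0,0.049,0],0],[0.01,[0.0,0.057,0],0],[0.01,[0.0,0.06,0],0]]'|head -2
python3 plan.py o 0.015
```

```text
time_s: 14.05
tcp_pos: [0.4666, 0.2132, 0.0763]
t 14.05 tcp [0.4666 0.2132 0.0763]
side 0.0242 66.4 1.0 49.6
side 0.008 71.1 1.0 54.7
state th -0.013 w -0.19
1.0 (54, [0.011, 0.042, 0.055, 0.051, 0.037, 0.021, 0.01, 0.005, 0.002])
1.1 (46, [0.006, 0.033, 0.045, 0.043, 0.032, 0.018, 0.009, 0.004, 0.002])
```

```bash
python3 - <<'E'
from h import *
c=cam("side"); z=np.load("ko_1.npz"); f=z["f"][:,:,::-1].copy()
x0,y0=proj(c,z["H"]).astype(int)-[70,90]
k=6; a=cv2.resize(f[y0:y0+100,x0:x0+133],(798,600),interpolation=cv2.INTER_CUBIC)
G=np.array([.704,.221,.17]); sx=np.array([.9968,-.08,0]); sy=np.array([.08,.9968,0])
def L(P,col):
    q=[tuple(((proj(c,p)-[x0,y0]+.5)*k).astype(int).tolist()) for p in P]; cv2.polylines(a,[np.array(q)],False,col,1)
for s in(1,-1): L([G+.105*sx+s*.022*sy,G-.04*sx+s*.022*sy,G-.075*sx+s*.05*sy],(0,0,255))
L([z["H"],z["H"]+[0,0,.17]],(0,255,0)); cv2.imwrite("pics/o.png",a)
E
```

```text
(no output)
```

View pics/o.png

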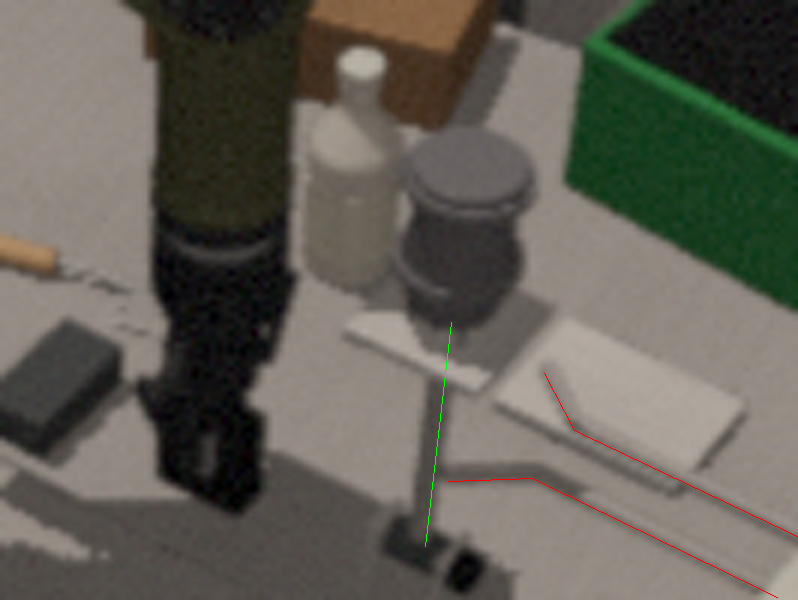

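```bash

python3 -m crank '[[0.01,[0.0,0.014,0],0],[0.01,[-0.015,0.025,0],0],[0.01,[-0.043,0.03,0],0],[0.01,[-0.073,0.03,0],0],[0.01,[-0.098,0.03,0],0]]'
python3 -c "
from h import *
s=monitor.get_state(); H,ex,ey=hinge(s); c=cam('side'); ct=cam('top')
o=np.zeros((600,800,3),np.uint8)
for i,(d,w) in enumerate(((c,66),(ct,66))):
    x0,y0=proj(d,H).astype(int)-[33,75]; o[:,400*i:400*i+396]=cv2.resize(d['frame'][y0:y0+100,x0:x0+66,::-1],(396,600),interpolation=cv2.INTER_CUBIC); print(x0,y0)
    print(theta(d,H,ex,ey))
cv2.imwrite('pics/in.png',o); np.savez('in.npz',s=c['frame'],t=ct['frame'],H=H)"
```

```text
time_s: 14.62
tcp_pos: [0.5685, 0.234, 0.0763]
ee_rot: [0.124, 3.138, -0.0]
wrist_force: [0.8, -0.2, -7.1]
opening: 0.0272
finger_force: 63.1
325 115
(-0.0259, 106.1, np.float64(0.5), 45.5)
199 116
(-0.016, 89.8, np.float64(3.5), 57.9)
```

View pics/in.png

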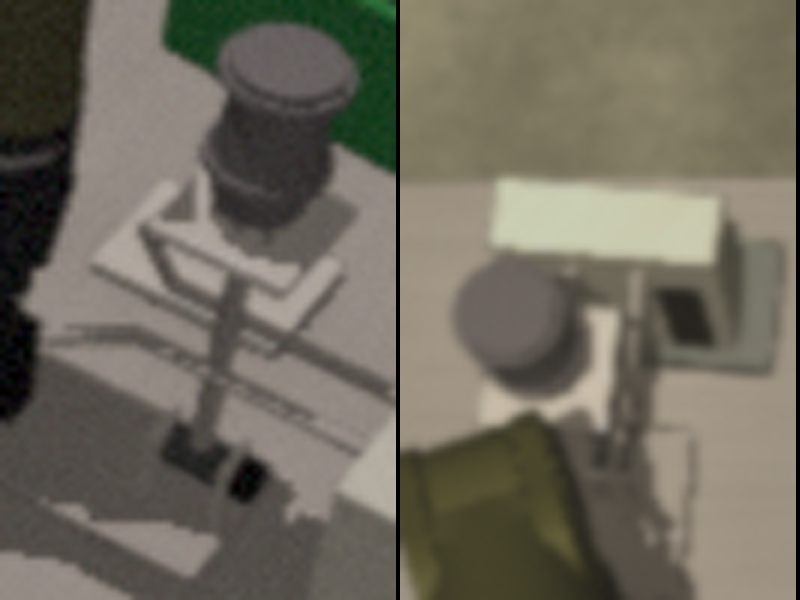

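```bash

python3 -m crank '[[0.01,[0,0.003,0.004],0],[0.01,[0,0.006,0.01],0],[0.01,[0,0.007,0.017],0],[0.01,[0,0.007,0.023],0],[0.01,[0,0.007,0.028],0]]'
python3 -c "
from h import *
s=monitor.get_state(); H,ex,ey=hinge(s); c=cam('side'); 
G=np.array([.704,.221,.17]); sx=np.array([.9968,-.08,0]); sy=np.array([.08,.9968,0])
x0,y0=proj(c,H).astype(int)-[33,75]; a=cv2.resize(c['frame'][y0:y0+100,x0:x0+100,::-1],(600,600),interpolation=cv2.INTER_CUBIC)
print(theta(c,H,ex,ey),np.round(s['tcp_pos'],4),'hinge in station',(H-G)@sx,(H-G)@sy)
P=lambda p:((proj(c,p)-[x0,y0]+.5)*6).round().tolist()
for y in(.022,-.022): print('arm',y,P(G+y*sy-.04*sx),P(G+y*sy),P(G+y*sy+.1*sx))
print('stem at .17',P(np.array([H[0],H[1],.17])),P(H))
cv2.imwrite('pics/in2.png',a)"
```

```text
time_s: 15.13
tcp_pos: [0.5657, 0.2414, 0.047]
ee_rot: [-0.123, -3.137, 0.001]
wrist_force: [0.8, -0.6, -7.4]
opening: 0.0271
finger_force: 63.0
(0.0121, 107.1, np.float64(1.5), 44.6) [0.5657 0.2414 0.047 ] hinge in station 0.00047503613258619763 0.009561418637979352
arm 0.022 [178.0, 268.0] [244.0, 299.0] [412.0, 380.0]
arm -0.022 [137.0, 316.0] [203.0, 348.0] [373.0, 431.0]
stem at .17 [233.0, 313.0] [206.0, 455.0]
```

View pics/in2.png

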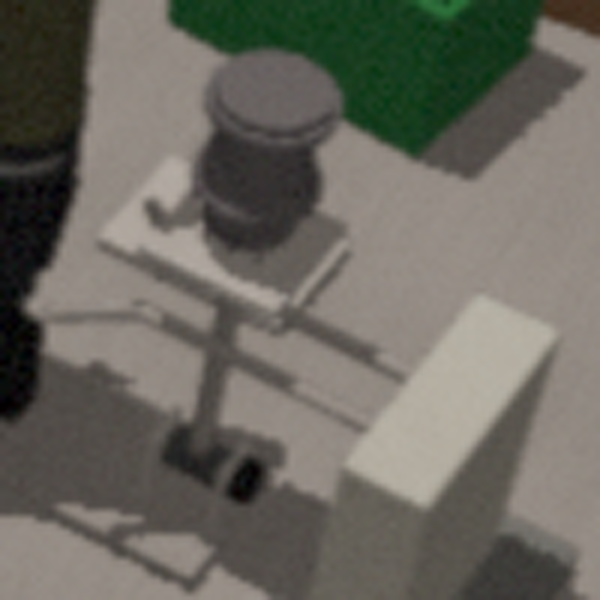

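```bash

python3 -m crank '[[0.01,[0,0,0.002],0],[0.01,[0,0,0.004],0],[0.01,[0,0,0.006],0],[0.01,[0,0,0.0075],0],[0.01,[0,0,0.0085],0]]'
python3 -c "
from plan import *
s=monitor.get_state(); H,ex,ey=hinge(s); print(theta(cam('side'),H,ex,ey),*delta([.56,.24,.0388]))"
```

```text
time_s: 15.6
tcp_pos: [0.5673, 0.241, 0.04]
ee_rot: [0.125, 3.139, 0.0]
wrist_force: [-0.9, 0.7, -6.1]
opening: 0.0269
finger_force: 63.5
(0.0232, 104.9, np.float64(0.5), 47.9) [ 0.0073 -0.0015  0.0012] None yaw -0.0798 tilt [ 5.e-04  2.e-04 -1.e+00] tcp [0.5674 0.2409 0.04  ] t 15.65
```

```bash

python3 -m crank '[[0.01,[0,0,0.0006],0],[0.01,[0,0,0.0012],0],[0.01,[0,0,0.0018],0],[0.01,[0,0,0.002],0],[0.01,[0,0,0.002],0]]'
```

```text
time_s: 16.07
tcp_pos: [0.5676, 0.2413, 0.039]
ee_rot: [0.125, 3.138, 0.001]
wrist_force: [-4.6, 0.1, 3.1]
opening: 0.0271
finger_force: 64.6
```

Resting on the table; open the fingers and rise.

```bash

python3 -m crank '[[0.03,[0,0,0],0],[0.045,[0,0,0],0],[0.06,[0,0,0],0],[0.07,[0,0,0],0],[0.08,[0,0,0],0]]' | head -5
python3 -m crank '[[0.08,[0,0,0],0],[0.08,[0,0,-0.01],0],[0.08,[0,0,-0.03],0],[0.08,[0,0,-0.055],0],[0.08,[0,0,-0.08],0]]'
python3 -c "
from plan import *
s=monitor.get_state(); H,ex,ey=hinge(s); H[2]-=s['tcp_pos'][2]-.0388; c=cam('side'); print(theta(c,H,ex,ey)); ct=cam('top')
o=np.zeros((600,800,3),np.uint8)
for i,d in enumerate((c,ct)):
    x0,y0=proj(d,H).astype(int)-[40,75]; o[:,400*i:400*i+396]=cv2.resize(d['frame'][y0:y0+120,x0:x0+80,::-1],(396,600),interpolation=cv2.INTER_CUBIC)
cv2.imwrite('pics/end.png',o)"
```

```text
time_s: 16.48
tcp_pos: [0.5675, 0.2409, 0.0379]
ee_rot: [0.126, 3.138, 0.001]
wrist_force: [-0.7, 0.6, -0.1]
opening: 0.0768
time_s: 16.9
tcp_pos: [0.5669, 0.2407, 0.119]
ee_rot: [-0.125, -3.139, 0.001]
wrist_force: [-0.5, 0.5, -0.4]
opening: 0.0803
finger_force: 0.0
(0.0003, 108.6, np.float64(0.0), 48.5)
```

View pics/end.png

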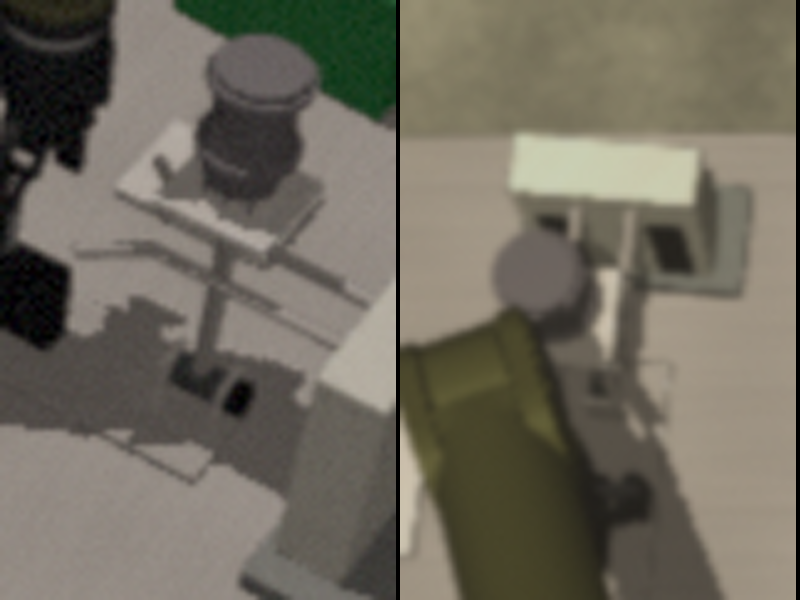

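```bash

python3 -m crank '[[0.08,[0,0,-0.02],0],[0.08,[0,0,-0.04],0],[0.08,[0,0,-0.06],0],[0.08,[0,0,-0.06],0],[0.08,[0,0,-0.06],0]]' | head -2
for i in 1 2 3; do python3 -m crank '[[0.08,[0,0,0],0],[0.08,[0,0,0],0],[0.08,[0,0,0],0],[0.08,[0,0,0],0],[0.08,[0,0,0],0]]' | head -1; done
python3 -c "
from plan import *
s=monitor.get_state(); H,ex,ey=hinge(s); H[2]-=s['tcp_pos'][2]-.0388; print(theta(cam('side'),H,ex,ey))
from bench import env; print(env.finish_job())"
```

```text
time_s: 17.42
tcp_pos: [0.5679, 0.2412, 0.1792]
time_s: 17.83
time_s: 18.25
time_s: 18.67
(0.0085, 117.2, np.float64(-0.5), 54.0)
the job is handed in; nothing more can be done
None
```

The mast was balanced upright in the air for over four seconds, then set down between the station's arms and released; at the last look it read 0.01 rad from vertical. The job is handed in at about 18.7 s on the robot's clock, and no verdict came back.

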